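# Clamp a jar in the bench shaker

### The arm

A 6-joint arm with a two-finger parallel gripper is mounted at the origin on a cart in front of the work surface, level with it; the furniture and walls round the work are solid. World frame = base frame: x ahead of the robot, y to its left, z up, the work surface at z = 0. Lengths are in m, angles in rad, forces in N, time in s.
With the tool pointing down it reaches from about 0.25 to 0.775 m from the base axis. Payload 4 kg.
Tool frame: the origin (TCP) lies at the very end of the fingers, on their centre line; the grasp point (between the pads) lies 19 mm behind it; z points along the fingers, y is the line along which they close (so a half turn about z gives the same grasp; the last joint's range is limited). The gripper opens to 94 mm and grips with 3 to 60 N. Pads are 16 mm wide; open, the fingers measure 119 mm over their backs; the gripper's body (75 mm by 177 mm) begins 78 mm behind the grasp point.
Start: joints at [-1.21, 0.087, 1.371, -0, 1.684, -0.103], TCP at [0.246, -0.492, 0.206] pointing down, gripper open.
Joint ranges: [-3.1, 3.1], [-0.76, 2.03], [0.27, 2.55], [-1.08, 4.22], [0.17, 2.65], [-2.57, 2.57]. Speed limits (rad/s): [2.79, 2.79, 3.14, 3.14, 3.14, 3.14].

### API

Orientations are given as [roll, pitch, yaw] about the fixed x, y, z axes, in that order (R = Rz(yaw) Ry(pitch) Rx(roll)).
In Python, from bench import robot gives the robot as it stands. The module is installed in compiled form; this text tells all that it offers.
- The arm moves only by the tool move_arm, never from a script. Its argument "deltas" is one flat list of numbers, 7 for each row, row after row: the turn, a rotation vector about the tool's x, y, z in rad, then the shift along the tool's x, y, z in cm, then the closure, from -1 (fully open) to 1 (shut). A call has 1 to 8 rows; each row is the pose to reach, as a shift and turn from the pose commanded when the call began, along the tool's axes at that moment; what a row does not reach only later rows make up. A row lasts 1/10 s, in which the tool goes at most 50 mm and 8.59 degrees, less where a joint would pass 70% of its speed; a pose out of reach is approached as far as the arm can. A call with a gripper value outside its range is refused whole. The fingers move at their own pace and stop on an object; the grip force is fixed at half the most. Time passes only in rows, so rows that repeat a pose let the fingers close. It gives the time, the measured TCP pose, the force, the opening and the grip force at its end, in the units of the state.
- robot.get_obs(): the state, without advancing time (a new reading comes with each control period).
- robot.snapshot(name): name is "side" or "top"; returns a dict with "image" (384x512x3 uint8, red, green, blue), "depth" (384x512 float32, m along the optical axis (not along the pixel's ray), 0 where there is no reading), "fov_y" (degrees; the focal length in pixels is half the picture's height over the tangent of half this angle, whatever the lens; pixels are square), "cx", "cy" (the principal point, pixels), "D" ([k1, k2, p1, p2, k3] as OpenCV has them; the pictures are not rectified), "origin" and "orientation" of the camera in the world. Camera axes: x right, y up, looking along -z (the intrinsics and any distortion apply to the point x, -y, -z); pixel columns grow to the right and rows downward; lengths in m; the calibration is good to about 2 mm. A picture is of the moment at which its call begins.
- robot.close_job(): hands the job in; it is judged then, once.
The state is a dict: "time": time; "joint_positions": joint angles; "qvel": joint speeds; "joint_torque": joint torques, N m; "tool_pos": TCP position; "ee_rot": TCP orientation; "wrist_force": force on the tool from outside, world axes, zero at the start; "wrist_torque": the same for the moment, N m; "width": finger opening in m; "finger_force": force on a finger pad.
Only numpy, scipy, OpenCV 4.12 (cv2) and the standard library are available. Lean on these libraries where they do the work, as an engineer would, in place of code of your own. Each camera call takes 0.05 s, during which the arm holds its last target. There are 200 camera calls.

### The job

Get the jar ready for shaking: set it upright on its foot in the shaker's leaning seat, swing the clamp arm over its lid as far as it goes, and screw the round hand nut down (clockwise) until the spring foot presses firmly on the lid, about a third of a turn past the first touch. It is a glass jar, so do not force the nut beyond half a turn past the touch, do not tip the jar, and leave the viscosity cup and the small tin where they stand.

Things in the scene. Friction and masses are not known exactly. Their poses are not given: they have to be found in the camera images.
- jar: Loose glass jar with a screwed tin lid that stays on, 62 mm diameter, 78 mm tall, 0.15 to 0.3 kg; the lid is the top 14 mm, 57 mm diameter. Origin: centre of its underside; z is its axis, upwards. It stands on the bench at first.
- seat (a point): Middle of the round rubber mat on the shaker's carriage; the middle of the jar's underside goes here. z is the clamp's axis, leaning 25 degrees from vertical towards the robot's side; x runs uphill to the threaded stud, y left. A half-round saddle on the low side (-x), inside radius 34 mm, holds the jar: 45 mm tall in the middle, 20 mm at its ends (+y, -y). The uphill side is open.
- grip_post (a point): Middle of the round black grip (18 mm diameter, 14 mm tall, on a 14 mm steel post) that stands up from the free end of the clamp arm, 124 mm from the stud's axis, for moving the arm by hand; it may be pinched or pushed. The post stands 36 mm above the arm's top. The arm is 26 mm wide, its underside is 28 mm above a seated jar's lid when the nut is at 0.
- clamp_arm (a joint): Swing of the clamp arm about the stud's axis, rad: 0 is at its stop with the foot exactly over the seat (the arm points along the seat's -x), positive is swung aside to the left (+y of the seat; clockwise seen from above). It starts 1.25 to 1.75 aside and stays where it is left; about 1 N at the post moves it.
- nut_middle (a point): Centre of the knurled head of the hand nut, on the stud's axis, which is parallel to the seat's z, 95 mm uphill of it. The head is 58 mm in diameter and 26 mm tall (13 mm above and below this point); the arm's top lies 29 mm below this point. The stud sticks out to 23 mm above this point when the nut is at 0, more as the nut goes down. The point goes down with the nut without turning.
- clamp_nut (a joint): Turn of the hand nut, rad, 0 at the top, growing clockwise seen from above (screwing down). It starts between 0.6 and 2.2. One turn lowers nut, arm and foot by 12 mm along the stud (1.91 mm a rad). At 0 the foot is 8 mm above a seated jar's lid, so it touches at about 4.2. The nut turns with a steady 0.16 N m and stays where it is left, also under load.
- foot (a joint): How far the spring foot (34 mm rubber disc under the arm, above the lid) is pushed up into the arm, m: 0 free, 0.010 solid; the spring takes 8 N a mm. Once the foot is on the lid it grows by about 1.5 mm per rad of the nut, as jar and mat give a little.
- viscosity_cup: Bystander: plain grey cone-topped cup, 55 mm diameter, 63 mm tall; origin at the centre of its underside. May have changed places with the jar or the tin.
- tin_quarter: Bystander: small open paint tin, 71 mm diameter, 66 mm tall; origin at the centre of its underside.
Mind the look-alikes: they are no part of the job. Leave any pink or purple look-alike of the jar alone.

How it is judged:
By the outcome, as a careful person would: the job done as asked, in the order asked, and still so for the second after the job is handed in, with the robot touching nothing.
It also fails if it takes over 72 s, if anything falls off the work surface, if the arm or the gripper's body presses on something with over 40 N, if the wrist force passes 120 N, or if a joint passes its speed limit or range.

## Working session

There is one attempt and no reset: what is moved stays moved. The work goes in short steps, Python scripts to look and compute and a tool call to move; the robot and the scene stay as the last step left them, time stands still between calls to the robot, and variables do not carry over. Pictures are saved under pics/ and viewed, at most 10 in all, crops included, and the job is handed in when it is done.

Besides the shell and the picture viewer there is one more tool, called as name(argument=value, ...) on one line, values as JSON. move_arm: Moves the arm, as the interface text tells. Its arguments: {"type":"object","properties":{"deltas":{"type":"array","items":{"type":"number"}}},"required":["deltas"]}

```bash
mkdir -p pics
cat > h.py <<'E'
import numpy as np, cv2
from bench import robot
from scipy.spatial.transform import Rotation as R
def snap(n):
    s=robot.snapshot(n); np.savez(f'{n}.npz',**s); return s
def load(n): return dict(np.load(f'{n}.npz'))
def cam(s):
    f=192/np.tan(np.radians(float(s['fov_y']))/2)
    K=np.array([[f,0,float(s['cx'])],[0,f,float(s['cy'])],[0,0,1]])
    o=np.array(s['orientation'],float)
    M=o if o.shape==(3,3) else R.from_euler('xyz',o).as_matrix()
    return K,M@np.diag([1,-1,-1]),np.array(s['origin'],float)
def ray(s,u,v):
    K,M,o=cam(s); p=cv2.undistortPoints(np.array([[[u,v]]],float),K,np.array(s['D'],float))[0,0]
    return o,M@np.array([p[0],p[1],1])
def px(s,u,v,d=None):
    o,r=ray(s,u,v)
    if d is None: d=np.median(s['depth'][int(v)-1:int(v)+2,int(u)-1:int(u)+2])
    return o+r*d
def onz(s,u,v,z):
    o,r=ray(s,u,v); return o+r*(z-o[2])/r[2]
def proj(s,P):
    K,M,o=cam(s); return cv2.projectPoints((np.atleast_2d(P)-o)@M,np.zeros(3),np.zeros(3),K,np.array(s['D'],float))[0][:,0]
def cloud(s):
    K,M,o=cam(s); v,u=np.mgrid[:384,:512]
    p=cv2.undistortPoints(np.stack([u,v],-1).reshape(-1,1,2).astype(float),K,np.array(s['D'],float)).reshape(384,512,2)
    d=s['depth']; return o+np.dstack([p*d[...,None],d])@M.T
E
python3 - <<'E'
from h import *
ims=[]
for n in('top','side'):
    s=snap(n); print(n,s['origin'],s['orientation'],s['fov_y'],s['D'],s['cx'],s['cy']); cv2.imwrite(f'pics/{n}0.png',cv2.resize(s['image'][...,::-1],(800,600)))
print(robot.get_obs())
E
```

```text
top [ 0.33085553 -0.2646064   1.33545061] [ 0.19190349 -0.02535467 -1.57170325] 50.69776065542382 [-0.05312422  0.          0.          0.          0.        ] 250.05699741131627 188.5844088449785
side [ 0.62630605 -1.66465992  0.84264103] [1.12534191 0.0092979  0.07360213] 42.099036561009406 [-0.01210835  0.          0.          0.          0.        ] 254.9055803198685 189.007809519302
{'time': 0.1, 'joint_positions': array([-1.21008377e+00,  8.79488858e-02,  1.37207500e+00,  3.40463648e-06,
        1.68359640e+00, -1.03086686e-01]), 'qvel': array([-0.00093025,  0.00010482, -0.00430126,  0.00014097, -0.00169114,
        0.00083933]), 'joint_torque': array([ 3.22940694e-03, -3.41252339e+01, -3.03301871e+01,  7.20804208e-02,
        3.03887366e-02, -9.81392350e-05]), 'tool_pos': array([ 0.24587477, -0.49144317,  0.20439843]), 'ee_rot': array([-3.13957613e+00, -2.12017637e-04,  4.63799405e-01]), 'wrist_force': array([ 0.35335727,  0.3355032 , -0.51587786]), 'wrist_torque': array([ 0.00091966,  0.01430299, -0.01781034]), 'finger_force': 0.0, 'width': 0.094043090093394}
```

View pics/top0.png

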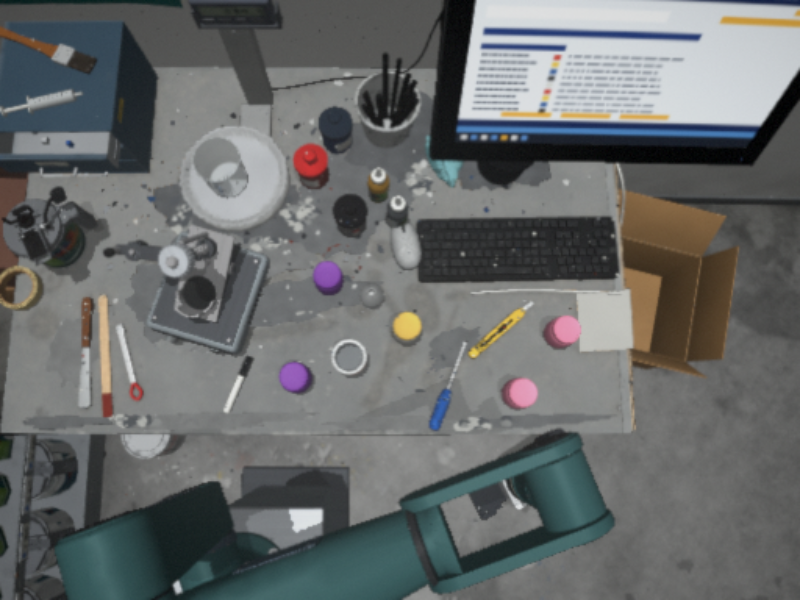

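View pics/side0.png

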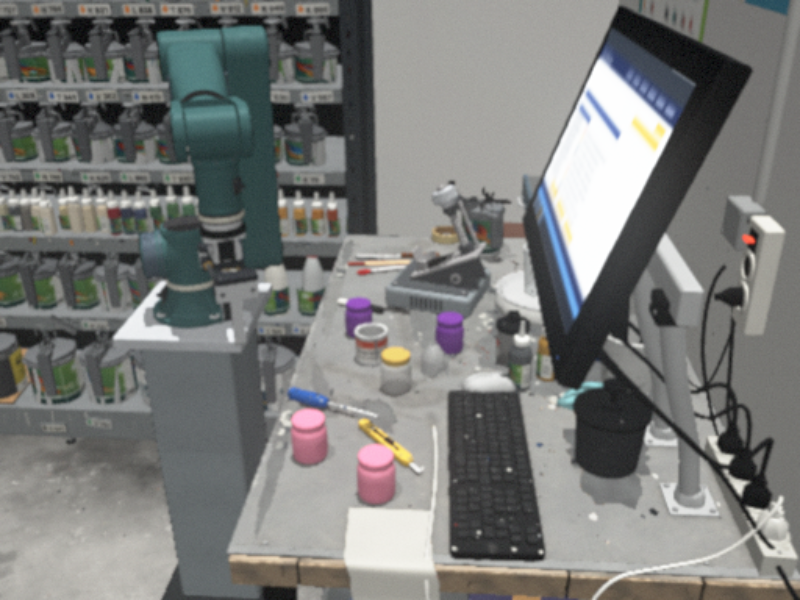

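Run:
```python
from h import *
t=load('top'); s=load('side')
a=cv2.resize(t['image'][140:236,55:185,::-1],(800,590),interpolation=cv2.INTER_CUBIC)
cv2.imwrite('pics/top1.png',a)
b=cv2.resize(s['image'][105:209,235:325,::-1],(519,600),interpolation=cv2.INTER_CUBIC)
cv2.imwrite('pics/side1.png',b)
for n,(u,v) in dict(jar=(260.5,208),cup=(237,188),tin=(223,228),nut=(112,168),purp1=(209.5,177),purp2=(188.5,241)).items(): print(n,px(t,u,v))
print('jar side',px(s,253,228))
```

```text
jar [ 0.51359018 -0.3294983   0.07630872]
cup [ 0.58038743 -0.25531535  0.0603645 ]
tin [ 0.45473281 -0.21082132  0.03251572]
nut [0.58787927 0.07411759 0.29084264]
purp1 [ 0.61242268 -0.1679303   0.07676856]
purp2 [ 0.41018198 -0.10675487  0.07615235]
jar side [ 0.51574825 -0.34154553  0.07644831]
```

View pics/top1.png

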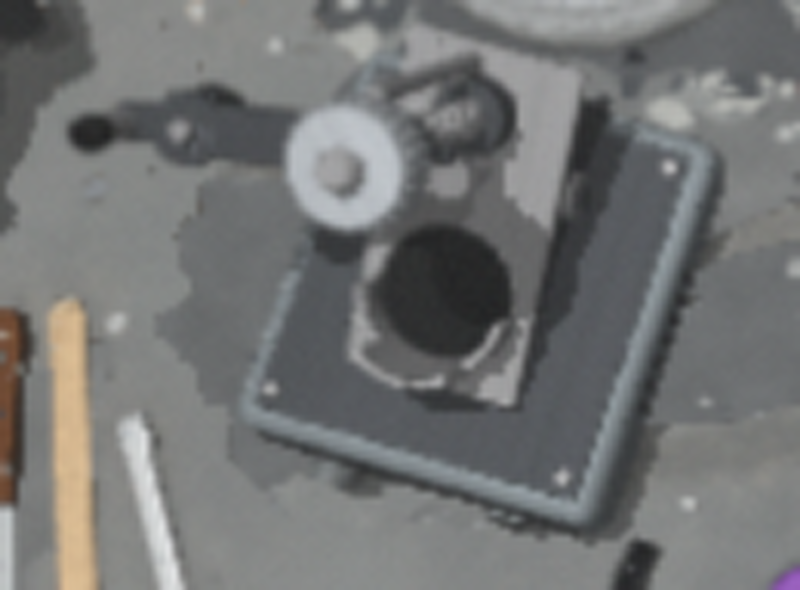

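View pics/side1.png

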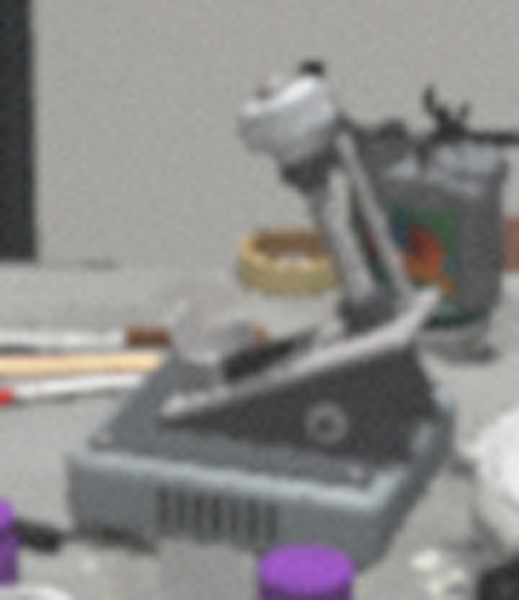

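Run:
```python
from h import *
t=load('top'); C=cloud(t)
f=lambda x,y:(55+x*130/800,140+y*96/590)
def plane(pts):
    c=np.median(pts,0); 
    for _ in range(4):
        n=np.linalg.svd(pts-pts.mean(0))[2][2]; n*=np.sign(n[2]); d=(pts-pts.mean(0))@n; pts=pts[abs(d)<max(2*d.std(),.001)]
    return pts.mean(0),n,len(pts),d.std()
def disc(x,y,r):
    u,v=f(x,y); V,U=np.mgrid[:384,:512]; m=((U-u)**2+(V-v)**2<r*r)&(t['depth']>0); return C[m]
for nm,a in dict(mat=(445,285,8),nut=(345,170,8.5),carr=(540,160,4)).items():
    c,n,k,sd=plane(disc(*a)); print(nm,c,n,k,sd,'lean',np.degrees(np.arccos(n[2])),'az',np.degrees(np.arctan2(-n[1],-n[0])))
for nm,p in dict(stud=(340,170),grip=(92,132),bolt=(182,132)).items(): print(nm,px(t,*f(*p)),C[tuple(int(round(q)) for q in f(*p)[::-1])])
# base corner screws
sc=[px(t,*f(*p)) for p in ((668,168),(562,477),(270,388))]; print(sc)
d=sc[0]-sc[1]; print('base az',np.degrees(np.arctan2(d[1],d[0])))
e=sc[1]-sc[2]; print(np.degrees(np.arctan2(e[1],e[0]))+90)
```

```text
mat [0.57631346 0.08482831 0.09966975] [-0.42754687  0.10421767  0.89796567] 168 0.0014461539791923504 lean 26.10806062771988 az -13.699111936867753
nut [0.59029478 0.07878472 0.28300677] [-0.42220625  0.1353113   0.89634409] 171 0.0016112550809234932 lean 26.318400254794014 az -17.769939971728903
carr [0.63392947 0.0325425  0.12945109] [-0.4493692   0.18650238  0.87366137] 44 0.001935617859575781 lean 29.113057257795692 az -22.539990490758196
stud [0.58833161 0.07822447 0.29268477] [0.58745401 0.07888818 0.29249727]
grip [0.61146879 0.19788261 0.26765854] [0.61416459 0.20008247 0.26253172]
bolt [0.61811362 0.16760029 0.24277348] [0.61936674 0.16633613 0.24323538]
[array([ 0.64603631, -0.01885724,  0.06597724]), array([0.48329024, 0.02858147, 0.06698836]), array([0.52857968, 0.18101724, 0.06709971])]
base az -16.250828643827894
-16.54695249065641
```

```bash
cat >> h.py <<'E'
az=np.radians(-16.4); ln=np.radians(25)
SZ=np.array([-np.sin(ln)*np.cos(az),-np.sin(ln)*np.sin(az),np.cos(ln)])
SY=np.array([-np.sin(az),np.cos(az),0]); SX=np.cross(SY,SZ)
S=np.c_[SX,SY,SZ]
RT=np.c_[SX,-SY,-SZ]   # tool for seat
def go(P,Rt=None):
    o=robot.get_obs(); M=R.from_euler('xyz',o['ee_rot']); P=np.array(P,float)
    Rt=M.as_matrix() if Rt is None else Rt
    print('turn',np.round((M.inv()*R.from_matrix(Rt)).as_rotvec(),3),'shift cm',np.round(M.as_matrix().T@(P-o['tool_pos'])*100,2),'t',o['time'],'q',np.round(o['joint_positions'],2),'F',np.round(o['wrist_force'],1))
E
python3 - <<'E'
from h import *
t=load('top'); s=load('side'); C=cloud(t)
f=lambda x,y:(55+x*130/800,140+y*96/590)
# mat: dark blob
g=t['image'].max(2).astype(int); m=np.zeros((384,512),np.uint8); m[176:200,114:140]=(g<60)[176:200,114:140]
n,l,st,ce=cv2.connectedComponentsWithStats(m); i=l[187,127]; print('mat px',ce[i],st[i])
zm=np.median((C[l==i]@SZ)); o,r=ray(t,*ce[i]); seat=o+r*(zm-o@SZ)/(r@SZ); print('seat',seat)
e=cv2.fitEllipse(max(cv2.findContours((l==i).astype(np.uint8),0,1)[0],key=len)); print(e)
Q=(C[l==i]-seat)@S; print('mat extents',Q.min(0),Q.max(0))
# nut: face
V,U=np.mgrid[:384,:512]; u,v=f(345,170)
P=C[((U-u)**2+(V-v)**2<14**2)]; Q=(P-seat)@S
print(np.histogram(Q[:,2],np.arange(.1,.2,.004)))
q=Q[(Q[:,2]>.13)&(Q[:,2]<.175)]; top=np.median(q[(abs(q[:,0]-.09)<.03),2]); k=q[abs(q[:,2]-top)<.004]
c,rad=cv2.minEnclosingCircle(k[:,:2].astype(np.float32)); print('nut rel seat: top',top,'circle',c,rad,'mean',k.mean(0),len(k))
# stud/nut ray check using image centre of bright face
# grip
u,v=f(92,132); P=C[((U-u)**2+(V-v)**2<6**2)]; Q=(P-seat)@S; q=Q[Q[:,2]>.12]; print('grip pts',len(q),q.mean(0),q.max(0),q.min(0))
# jar
hsv=cv2.cvtColor(t['image'],cv2.COLOR_RGB2HSV); 
for nm,im,w in(('top',t,(190,230,240,280)),('side',s,(215,245,235,270))):
    h=cv2.cvtColor(im['image'],cv2.COLOR_RGB2HSV); m=np.zeros((384,512),bool); m[w[0]:w[1],w[2]:w[3]]=((abs(h[...,0].astype(int)-22)<7)&(h[...,1]>120))[w[0]:w[1],w[2]:w[3]]
    K=cloud(im)[m]; K=K[abs(K[:,2]-np.percentile(K[:,2],85))<.006]; print(nm,m.sum(),cv2.minEnclosingCircle(K[:,:2].astype(np.float32)),K.mean(0))
    V,U=np.nonzero(m); print(onz(im,U.mean(),V.mean(),.078))
E
```

```text
mat px [126.82035928 186.74550898] [116 177  22  21 334]
seat [0.57539918 0.08627433 0.09907861]
((126.8333740234375, 186.7642059326172), (19.733543395996094, 19.926616668701172), 127.82640075683594)
mat extents [-0.03429415 -0.40564959 -0.00631747] [0.39968515 0.03219458 1.17780932]
(array([  0,   1,   0,  13,  18,   3,   0,   0,  12,  11,  15,  11,  21,
        38, 156, 106,  15,  22,   2,   0,   0,   0,   0,   0]), array([0.1  , 0.104, 0.108, 0.112, 0.116, 0.12 , 0.124, 0.128, 0.132,
       0.136, 0.14 , 0.144, 0.148, 0.152, 0.156, 0.16 , 0.164, 0.168,
       0.172, 0.176, 0.18 , 0.184, 0.188, 0.192, 0.196]))
nut rel seat: top 0.1591749788155133 circle (0.09489951282739639, -0.000959527213126421) 0.02877030149102211 mean [ 0.09577386 -0.0017407   0.15928067] 265
grip pts 51 [0.07516167 0.11989966 0.1443871 ] [0.08242265 0.12952672 0.15630538] [0.06596762 0.11276376 0.12046811]
top 233 ((0.5135580897331238, -0.32848241925239563), 0.027621781453490257) [ 0.5130838  -0.32881071  0.07630117]
[ 0.51285385 -0.3286878   0.078     ]
side 135 ((0.5145852565765381, -0.33374321460723877), 0.0295945443212986) [ 0.5143111  -0.33544793  0.07465117]
[ 0.51474932 -0.34193956  0.078     ]
```

```bash
python3 -c "
from h import *
go([.5132,-.3287,.14],R.from_euler('xyz',[np.pi,0,az]).as_matrix())"
```

```text
turn [-0.002  0.001  0.75 ] shift cm [31.19 -2.58  6.45] t 0.1 q [-1.21  0.09  1.37  0.    1.68 -0.1 ] F [ 0.4  0.3 -0.5]
```

move_arm(deltas=[0,0,0.75,31.2,-2.6,6.4,-1,0,0,0.75,31.2,-2.6,6.4,-1,0,0,0.75,31.2,-2.6,6.4,-1,0,0,0.75,31.2,-2.6,6.4,-1,0,0,0.75,31.2,-2.6,6.4,-1,0,0,0.75,31.2,-2.6,6.4,-1,0,0,0.75,31.2,-2.6,6.4,-1,0,0,0.75,31.2,-2.6,6.4,-1])

```text
time: 0.9
tool_pos: [0.5159, -0.3251, 0.1386]
ee_rot: [-3.138, 0.003, -0.28]
wrist_force: [-0.6, -0.0, -1.1]
width: 0.094
finger_force: 0.0
```

```bash
python3 -c "
from h import *
go([.5132,-.3287,.034],R.from_euler('xyz',[np.pi,0,az]).as_matrix())"
```

```text
turn [-0.003  0.003  0.006] shift cm [-0.13  0.46 10.46] t 0.9 q [-0.66  0.24  1.32  0.    1.58  1.19] F [-0.6 -0.  -1.1]
```

move_arm(deltas=[0,0,0,-0.1,0.4,2.5,-1,0,0,0,-0.1,0.4,5,-1,0,0,0,-0.1,0.4,7.5,-1,0,0,0,-0.1,0.4,9.5,-1,0,0,0,-0.1,0.4,10.4,-1,0,0,0,-0.1,0.4,10.4,-1,0,0,0,-0.1,0.4,10.4,-1])

```text
time: 1.6
tool_pos: [0.5115, -0.3334, 0.0385]
ee_rot: [3.141, -0.001, -0.287]
wrist_force: [0.1, -0.1, 0.1]
width: 0.094
finger_force: 0.0
```

```bash
python3 -c "
from h import *
go([.5132,-.3287,.034],R.from_euler('xyz',[np.pi,0,az]).as_matrix())"
```

```text
turn [ 0.001 -0.001 -0.   ] shift cm [ 0.03 -0.5   0.45] t 1.6 q [-0.67  0.31  1.45 -0.    1.38  1.19] F [ 0.1 -0.1  0.1]
```

move_arm(deltas=[0,0,0,0,-0.5,0.4,-1,0,0,0,0,-0.5,0.4,-1,0,0,0,0,-0.5,0.4,-1])

```text
time: 1.9
tool_pos: [0.5132, -0.3278, 0.0342]
ee_rot: [3.141, -0.001, -0.286]
wrist_force: [0.4, -0.3, -0.2]
width: 0.094
finger_force: 0.0
```

```bash
python3 -c "
from h import *
go([.5132,-.3287,.034],R.from_euler('xyz',[np.pi,0,az]).as_matrix())"
```

```text
turn [ 0.001 -0.001  0.001] shift cm [0.03 0.08 0.02] t 1.9 q [-0.66  0.31  1.46 -0.    1.37  1.19] F [ 0.4 -0.3 -0.2]
```

move_arm(deltas=[0,0,0,0,0,0,0,0,0,0,0,0,0,0.3,0,0,0,0,0,0,1,0,0,0,0,0,0,1,0,0,0,0,0,0,1,0,0,0,0,0,0,1,0,0,0,0,0,0,1])

```text
time: 2.6
tool_pos: [0.5127, -0.3281, 0.0335]
ee_rot: [3.141, -0.0, -0.286]
wrist_force: [-0.3, -0.9, -0.3]
width: 0.0603
finger_force: 30.0
```

move_arm(deltas=[0,0,0,0,0,-3,1,0,0,0,0,0,-7,1,0,0,0,0,0,-11,1,0,0,0,0,0,-15,1,0,0,0,0,0,-18,1,0,0,0,0,0,-20,1,0,0,0,0,0,-20,1,0,0,0,0,0,-20,1])

```text
time: 3.4
tool_pos: [0.5126, -0.3276, 0.2325]
ee_rot: [-3.141, 0.001, -0.286]
wrist_force: [-1.2, 0.5, -2.4]
width: 0.0597
finger_force: 30.0
```

```bash
python3 -c "
from h import *
seat=np.array([.5754,.0863,.0991])
go(seat+.135*SZ+.001*SX,RT)"
```

```text
turn [-0.     0.437 -0.   ] shift cm [-11.27 -41.48   1.1 ] t 3.4 q [-0.66  0.22  1.17  0.    1.75  1.2 ] F [-1.2  0.5 -2.4]
```

move_arm(deltas=[0,0.02,0,-0.5,-2,0,1,0,0.06,0,-1.5,-5,0,1,0,0.12,0,-2.5,-9,0,1,0,0.18,0,-4,-13,0,1,0,0.24,0,-5,-17,0,1,0,0.3,0,-6.5,-21,0,1,0,0.35,0,-8,-25,0,1,0,0.4,0,-9,-29,0,1])

```text
time: 4.2
tool_pos: [0.5061, -0.0226, 0.23]
ee_rot: [3.141, -0.397, -0.287]
wrist_force: [1.4, 1.2, -1.4]
width: 0.0598
finger_force: 30.0
```

```bash
python3 -c "
from h import *
seat=np.array([.5754,.0863,.0991])
go(seat+.135*SZ+.001*SX,RT)"
```

```text
turn [ 0.     0.039 -0.001] shift cm [ -2.21 -12.4   -0.04] t 4.2 q [-0.11 -0.31  1.73 -0.07  1.33  1.75] F [ 1.4  1.2 -1.4]
```

move_arm(deltas=[0,0.02,0,-0.5,-4,0,1,0,0.03,0,-1,-7,0,1,0,0.04,0,-1.7,-10,0,1,0,0.04,0,-2.2,-12,0,1,0,0.04,0,-2.2,-12.4,0,1,0,0.04,0,-2.2,-12.4,0,1,0,0.04,0,-2.2,-12.4,0,1])

```text
time: 4.9
tool_pos: [0.5234, 0.0995, 0.2236]
ee_rot: [3.14, -0.438, -0.286]
wrist_force: [-0.7, -0.1, -1.8]
width: 0.0601
finger_force: 30.0
```

```bash
python3 -c "
from h import *
seat=np.array([.5754,.0863,.0991])
s=snap('side'); t=snap('top')
a=cv2.resize(s['image'][60:220,220:360,::-1],(525,600),interpolation=cv2.INTER_CUBIC)
cv2.imwrite('pics/side2.png',a)
go(seat+.135*SZ+.001*SX,RT)
go(seat+.0355*SZ+.001*SX,RT)"
```

```text
turn [ 0.001 -0.003 -0.001] shift cm [-0.38 -0.22  0.11] t 5.0 q [ 0.22 -0.24  1.7  -0.22  1.29  2.09] F [ 0.2  0.4 -2.7]
turn [ 0.001 -0.003 -0.001] shift cm [-0.41 -0.23 10.06] t 5.0 q [ 0.22 -0.24  1.7  -0.22  1.29  2.09] F [ 0.2  0.4 -2.7]
```

View pics/side2.png

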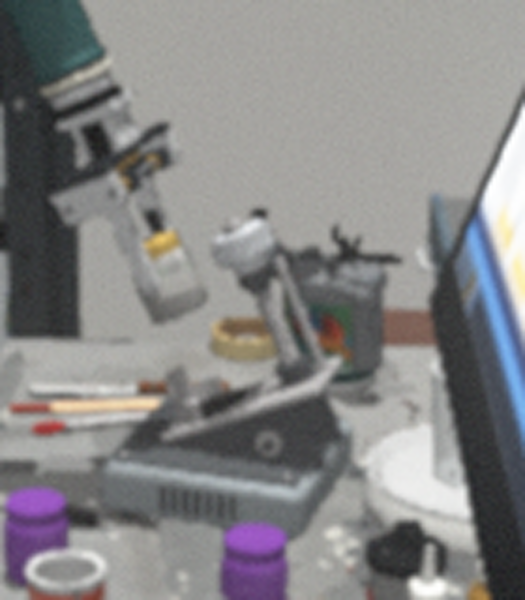

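move_arm(deltas=[0,0,0,-0.4,-0.2,0,1,0,0,0,-0.4,-0.2,1,1,0,0,0,-0.4,-0.2,2.5,1,0,0,0,-0.4,-0.2,3.5,1,0,0,0,-0.4,-0.2,4.5,1,0,0,0,-0.4,-0.2,5,1,0,0,0,-0.4,-0.2,5,1,0,0,0,-0.4,-0.2,5,1])

```text
time: 5.8
tool_pos: [0.5416, 0.0974, 0.1782]
ee_rot: [-3.141, -0.44, -0.286]
wrist_force: [0.3, -0.6, -1.0]
width: 0.0599
finger_force: 30.0
```

```bash
python3 -c "
from h import *
seat=np.array([.5754,.0863,.0991])
go(seat+.0355*SZ+.001*SX,RT)"
```

```text
turn [-0.    -0.004 -0.   ] shift cm [-0.04  0.11  5.12] t 5.8 q [ 0.2  -0.18  1.75 -0.22  1.19  2.1 ] F [ 0.3 -0.6 -1. ]
```

move_arm(deltas=[0,-0.003,0,0,0.1,1,1,0,-0.003,0,0,0.1,2,1,0,-0.003,0,0,0.1,3,1,0,-0.003,0,0,0.1,3.7,1,0,-0.003,0,0,0.1,4.2,1,0,-0.003,0,0,0.1,4.6,1,0,-0.003,0,0,0.1,4.6,1,0,-0.003,0,0,0.1,4.6,1])

```text
time: 6.6
tool_pos: [0.5601, 0.0909, 0.1365]
ee_rot: [-3.142, -0.437, -0.286]
wrist_force: [-0.6, -0.0, -0.8]
width: 0.0599
finger_force: 30.0
```

```bash
python3 -c "
from h import *
seat=np.array([.5754,.0863,.0991])
go(seat+.0335*SZ+.001*SX,RT)"
```

```text
turn [-0.    -0.001  0.   ] shift cm [-0.03  0.01  0.72] t 6.6 q [ 0.18 -0.12  1.78 -0.21  1.1   2.1 ] F [-0.6 -0.  -0.8]
```

move_arm(deltas=[0,0,0,0,0,0.2,1,0,0,0,0,0,0.3,1,0,0,0,0,0,0.4,1,0,0,0,0,0,0.4,1,0,0,0,0,0,0.4,1])

```text
time: 7.1
tool_pos: [0.5615, 0.0904, 0.1327]
ee_rot: [3.142, -0.437, -0.286]
wrist_force: [-0.2, -0.5, -1.2]
width: 0.0597
finger_force: 30.0
```

move_arm(deltas=[0,0,0,0,0,0.1,1,0,0,0,0,0,0.1,1,0,0,0,0,0,0.1,1])

```text
time: 7.4
tool_pos: [0.5619, 0.0903, 0.1318]
ee_rot: [3.141, -0.437, -0.286]
wrist_force: [0.0, 0.2, -1.4]
width: 0.0603
finger_force: 30.0
```

move_arm(deltas=[0,0,0,0,0,0.1,1,0,0,0,0,0,0.1,1,0,0,0,0,0,0.1,1])

```text
time: 7.7
tool_pos: [0.5624, 0.0902, 0.1312]
ee_rot: [-3.141, -0.437, -0.286]
wrist_force: [-1.0, -0.6, 0.5]
width: 0.0598
finger_force: 30.0
```

move_arm(deltas=[0,0,0,0,0,0.1,1,0,0,0,0,0,0.1,1,0,0,0,0,0,0.1,1])

```text
time: 8.0
tool_pos: [0.5625, 0.0902, 0.1312]
ee_rot: [-3.141, -0.437, -0.286]
wrist_force: [-6.4, 0.5, 4.6]
width: 0.0598
finger_force: 30.0
```

```bash
python3 -c "
from h import *
seat=np.array([.5754,.0863,.0991])
go(seat+.0335*SZ+.001*SX,RT)"
```

```text
turn [-0.    -0.001 -0.   ] shift cm [-0.04  0.01  0.13] t 8.0 q [ 0.18 -0.11  1.78 -0.21  1.08  2.1 ] F [-6.4  0.5  4.6]
```

move_arm(deltas=[0,0,0,0,0,0,0.3,0,0,0,0,0,0,0,0,0,0,0,0,0,-0.5,0,0,0,0,0,0,-1,0,0,0,0,0,0,-1,0,0,0,0,0,0,-1])

```text
time: 8.6
tool_pos: [0.5629, 0.09, 0.13]
ee_rot: [3.142, -0.437, -0.286]
wrist_force: [-0.0, 0.4, -0.8]
width: 0.0887
finger_force: 0.0
```

move_arm(deltas=[0,0,0,0,0,-1,-1,0,0,0,0,0,-3,-1,0,0,0,0,0,-6,-1,0,0,0,0,0,-9,-1,0,0,0,0,0,-13,-1,0,0,0,0,0,-16,-1,0,0,0,0,0,-17,-1,0,0,0,0,0,-17,-1])

```text
time: 9.4
tool_pos: [0.4941, 0.1108, 0.2865]
ee_rot: [-3.139, -0.441, -0.287]
wrist_force: [-0.2, 0.7, 0.2]
width: 0.0939
finger_force: 0.0
```

```bash
python3 -c "
from h import *
seat=np.array([.5754,.0863,.0991])
s=snap('side'); t=snap('top')
a=cv2.resize(s['image'][90:220,240:340,::-1],(400,520),interpolation=cv2.INTER_CUBIC)
b=cv2.resize(t['image'][140:236,55:151,::-1],(400,400),interpolation=cv2.INTER_CUBIC)
b=np.vstack([b,np.zeros((120,400,3),np.uint8)])
cv2.imwrite('pics/both3.png',np.hstack([a,b]))
go(seat+.2*SZ,RT)"
```

```text
turn [0.001 0.001 0.001] shift cm [-0.   -0.02  0.22] t 9.5 q [ 0.26 -0.29  1.63 -0.22  1.43  2.11] F [-0.4 -0.1 -0. ]
```

View pics/both3.png

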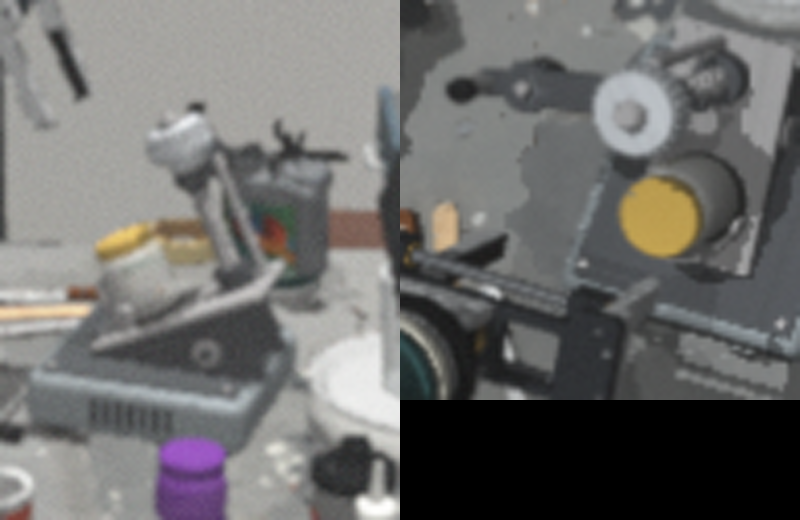

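```bash
python3 -c "
from h import *
seat=np.array([.5754,.0863,.0991])
C=cloud(load('top')).reshape(-1,3); Q=(C-seat)@S
g=seat+S@[.0752,.121,0]
m=(abs(Q[:,0]-.075)<.06)&(abs(Q[:,1]-.121)<.12)
print('max z in body footprint',np.sort(Q[m,2])[-5:])
m=(C[:,0]>.5)&(C[:,1]>.22)&(C[:,2]>.08); print('left things',C[m].max(0),C[m].min(0))
go(g+.20*SZ,RT); go(g+.13*SZ,RT)"
```

```text
max z in body footprint [0.57321709 0.57384296 0.5748395  0.57586874 0.57872525]
left things [1.15829278 0.57292937 0.24426642] [0.62175857 0.22016453 0.08000296]
turn [0.001 0.001 0.001] shift cm [  7.52 -12.12   0.2 ] t 9.5 q [ 0.26 -0.29  1.63 -0.22  1.43  2.11] F [-0.4 -0.1 -0. ]
turn [0.001 0.001 0.001] shift cm [  7.53 -12.12   7.2 ] t 9.5 q [ 0.26 -0.29  1.63 -0.22  1.43  2.11] F [-0.4 -0.1 -0. ]
```

move_arm(deltas=[0,0,0,0,-3,0,-0.1,0,0,0,2,-6,0,-0.1,0,0,0,4,-9,0,-0.1,0,0,0,6,-11,0,-0.1,0,0,0,7.5,-12.1,0,-0.1,0,0,0,7.5,-12.1,0,-0.1,0,0,0,7.5,-12.1,0,-0.1,0,0,0,7.5,-12.1,0,-0.1])

```text
time: 10.3
tool_pos: [0.5923, 0.2066, 0.314]
ee_rot: [3.14, -0.435, -0.286]
wrist_force: [0.2, 0.0, 0.3]
width: 0.0516
finger_force: 0.0
```

```bash
python3 -c "
from h import *
seat=np.array([.5754,.0863,.0991])
go(seat+S@[.0752,.121,.13],RT)"
```

```text
turn [0.002 0.002 0.   ] shift cm [ 0.06 -0.1   7.23] t 10.3 q [ 0.39  0.01  1.31 -0.27  1.49  2.23] F [0.2 0.  0.3]
```

move_arm(deltas=[0,0,0,0,-0.1,2,-0.1,0,0,0,0,-0.1,4,-0.1,0,0,0,0,-0.1,6,-0.1,0,0,0,0,-0.1,7.2,-0.1,0,0,0,0,-0.1,7.2,-0.1,0,0,0,0,-0.1,7.2,-0.1,0,0,0,0,-0.1,7.2,0.3])

```text
time: 11.0
tool_pos: [0.6228, 0.1998, 0.2524]
ee_rot: [-3.14, -0.439, -0.287]
wrist_force: [-0.2, 0.9, 0.1]
width: 0.0464
finger_force: 0.0
```

move_arm(deltas=[0,0,0,0,0,0,0.5,0,0,0,0,0,0,1,0,0,0,0,0,0,1,0,0,0,0,0,0,1,0,0,0,0,0,0,1])

```text
time: 11.5
tool_pos: [0.6225, 0.1992, 0.2509]
ee_rot: [3.141, -0.437, -0.286]
wrist_force: [-2.1, -1.9, 1.5]
width: 0.017
finger_force: 30.0
```

```bash
python3 -c "
from h import *
seat=np.array([.5754,.0863,.0991])
p=(robot.get_obs()['tool_pos']-seat)@S; print(p)
c=np.array([.0949,-.001]); d=p[:2]-c; print(np.hypot(*d),np.arctan2(d[1],-d[0]))
th=np.arctan2(d[1],-d[0])
for a in np.arange(th,-.11,-.15):
  a=max(a,-.05);q=c+.124*np.array([-np.cos(a),np.sin(a)]); print(round(a,2),'tool dx,dy cm',np.round((q-p[:2])*[100,-100],2))
go(seat+S@[.0752,.121,.13],RT)"
```

```text
[0.0761811  0.12161611 0.13191983]
0.12403672182963117 1.4193033469175436
1.42 tool dx,dy cm [0. 0.]
1.27 tool dx,dy cm [-1.81  0.42]
1.12 tool dx,dy cm [-3.54  1.1 ]
0.97 tool dx,dy cm [-5.14  2.04]
0.82 tool dx,dy cm [-6.59  3.2 ]
0.67 tool dx,dy cm [-7.85  4.57]
0.52 tool dx,dy cm [-8.89  6.11]
0.37 tool dx,dy cm [-9.69  7.79]
0.22 tool dx,dy cm [-10.23   9.56]
0.07 tool dx,dy cm [-10.5  11.4]
-0.05 tool dx,dy cm [-10.51  12.88]
turn [ 0.001 -0.001 -0.   ] shift cm [-0.1   0.06  0.19] t 11.5 q [ 0.36  0.06  1.38 -0.26  1.36  2.23] F [-2.1 -1.9  1.5]
```

move_arm(deltas=[0,0,0,-0.9,0.15,0,1,0,0,0,-2.4,0.6,0,1,0,0,0,-3.8,1.25,0,1,0,0,0,-5.15,2.05,0,1,0,0,0,-6.6,3.2,0,1,0,0,0,-7.85,4.55,0,1,0,0,0,-8.9,6.1,0,1,0,0,0,-8.9,6.1,0,1])

```text
time: 12.3
tool_pos: [0.5248, 0.1658, 0.2115]
ee_rot: [-3.138, -0.432, -0.285]
wrist_force: [-5.3, 5.9, 0.6]
width: 0.0172
finger_force: 30.0
```

```bash
python3 -c "
from h import *
seat=np.array([.5754,.0863,.0991])
p=(robot.get_obs()['tool_pos']-seat)@S; print(p)
c=np.array([.0949,-.001]); d=p[:2]-c; print(np.hypot(*d),np.arctan2(d[1],-d[0]))
th=np.arctan2(d[1],-d[0])
for a in list(np.arange(th,-.02,-.1))+[0,-.04]:
  q=c+.124*np.array([-np.cos(a),np.sin(a)]); print(round(a,2),'tool dx,dy cm',np.round((q-p[:2])*[100,-100],2))
go(seat+S@[.0752,.121,.13],RT)"
```

```text
[-0.01686706  0.06197298  0.1318508 ]
0.1282866734268783 0.5130960977589053
0.51 tool dx,dy cm [0.37 0.21]
0.41 tool dx,dy cm [-0.18  1.32]
0.31 tool dx,dy cm [-0.62  2.48]
0.21 tool dx,dy cm [-0.94  3.67]
0.11 tool dx,dy cm [-1.14  4.9 ]
0.01 tool dx,dy cm [-1.22  6.13]
0 tool dx,dy cm [-1.22  6.3 ]
-0.04 tool dx,dy cm [-1.21  6.79]
turn [-0.004  0.004  0.001] shift cm [ 9.21 -5.9   0.17] t 12.3 q [ 0.36 -0.17  1.67 -0.26  1.3   2.25] F [-5.3  5.9  0.6]
```

move_arm(deltas=[0,0,0,-0.4,0.8,0,1,0,0,0,-0.8,1.7,0,1,0,0,0,-1.1,2.6,0,1,0,0,0,-1.35,3.5,0,1,0,0,0,-1.5,4.4,0,1,0,0,0,-1.6,5.3,0,1,0,0,0,-1.6,5.8,0,1,0,0,0,-1.6,6.0,0,1])

```text
time: 13.1
tool_pos: [0.495, 0.1123, 0.2051]
ee_rot: [-3.138, -0.433, -0.286]
wrist_force: [-6.9, 4.6, 1.9]
width: 0.0173
finger_force: 30.0
```

move_arm(deltas=[0,0,0,0,0.2,0,1,0,0,0,0,0.4,0,1,0,0,0,0,0.6,0,1,0,0,0,0,0.6,0,1])

```text
time: 13.5
tool_pos: [0.4941, 0.1093, 0.2051]
ee_rot: [-3.132, -0.433, -0.286]
wrist_force: [-3.2, 11.5, 0.2]
width: 0.0169
finger_force: 30.0
```

```bash
python3 -c "
from h import *
seat=np.array([.5754,.0863,.0991])
o=robot.get_obs();p=(o['tool_pos']-seat)@S; print(p,o['wrist_force']@S)
c=np.array([.0949,-.001]); d=p[:2]-c; print(np.hypot(*d),np.arctan2(d[1],-d[0]))"
```

```text
[-0.03179652 -0.00088744  0.13178454] [-5.65659042 10.15610229  2.89780989]
0.12669656541717397 0.0008884613435720052
```

move_arm(deltas=[0,0,0,0,-0.3,0,0.6,0,0,0,0,-0.5,0,0.1,0,0,0,0,-0.5,0,0,0,0,0,0,-0.5,0,0,0,0,0,0,-0.5,-2,0,0,0,0,0,-0.5,-5,0,0,0,0,0,-0.5,-7,-1,0,0,0,0,-0.5,-7,-1])

```text
time: 14.3
tool_pos: [0.4695, 0.1182, 0.2736]
ee_rot: [-3.138, -0.443, -0.288]
wrist_force: [-0.1, 0.7, -0.0]
width: 0.0598
finger_force: 0.0
```

```bash
python3 -c "
from h import *
seat=np.array([.5754,.0863,.0991])
t=snap('top'); s=snap('side')
a=cv2.resize(s['image'][90:220,240:340,::-1],(400,520),interpolation=cv2.INTER_CUBIC)
b=cv2.resize(t['image'][140:236,55:151,::-1],(400,400),interpolation=cv2.INTER_CUBIC)
b=np.vstack([b,np.zeros((120,400,3),np.uint8)])
cv2.imwrite('pics/both4.png',np.hstack([a,b]))
go(seat+.2*SZ,RT)"
```

```text
turn [-0.    -0.001 -0.   ] shift cm [ 2.9  -0.01  0.13] t 14.4 q [ 0.3  -0.34  1.69 -0.24  1.42  2.15] F [ 0.6 -0.2 -0.6]
```

View pics/both4.png

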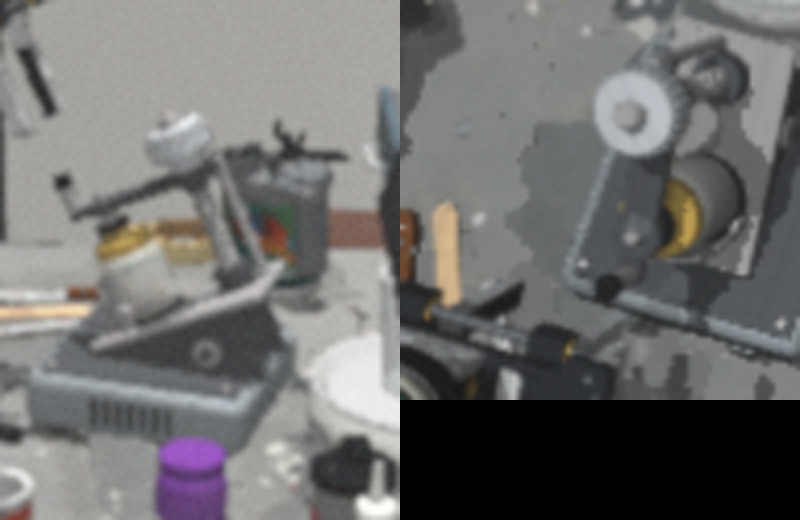

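Run:
```python
from h import *
seat=np.array([.5754,.0863,.0991])
D=[];I=[]
for i in range(16):
    t=robot.snapshot('top'); D.append(t['depth']); I.append(t['image'].astype(float))
d=np.array(D); print('frame noise',d[:,165:172,108:116].std(0).mean())
t['depth']=np.median(d,0).astype(np.float32); t['image']=np.mean(I,0).astype(np.uint8); np.savez('top_avg.npz',**t)
Q=(cloud(t)-seat)@S
u,v=proj(t,seat+S@[.095,-.001,.17])[0]; print(u,v)
u,v=int(round(u)),int(round(v))
print(np.round(Q[v-6:v+7,u-7:u+8,2]*1000).astype(int))
print(np.round(Q[v-6:v+7,u-7:u+8,0]*1000).astype(int)[::3,::3])
```

```text
frame noise 0.020205494
109.0214869319795 167.42978516789543
[[-119  160  159  159  159  158  158  161  160  159  160  159  160  160
   160]
 [ 157  159  159  159  160  159  159  160  159  160  160  160  159  160
   159]
 [ 160  159  159  159  160  158  160  159  160  158  160  160  160  161
   159]
 [ 159  159  160  160  159  158  167  168  166  162  159  159  160  160
   159]
 [ 160  159  159  160  159  168  168  171  168  168  163  159  160  159
   160]
 [ 160  160  159  159  158  170  170  171  171  169  166  160  160  160
   159]
 [ 159  160  159  160  160  171  170  171  170  170  167  162  159  160
   160]
 [ 159  159  159  159  159  170  170  170  170  170  167  163  159  159
   160]
 [ 160  159  160  160  159  168  171  171  169  168  167  159  160  159
   160]
 [ 156  159  159  159  159  160  168  171  169  168  159  158  159  161
   159]
 [-105  160  159  160  158  161  160  159  158  159  159  159  159  159
   160]
 [-105 -106  160  159  159  159  160  159  160  159  159  159  160  160
   159]
 [-103 -104  158  160  160  159  159  161  159  161  160  159  159  160
   159]]
[[ 22 106 108 110 113]
 [ 95  98 102 103 105]
 [ 87  90  95  98  97]
 [ 78  82  87  89  89]
 [-13  74  76  79  81]]
```

Run:
```python
from h import *
seat=np.array([.5754,.0863,.0991])
t=load('top_avg'); Q=((cloud(t)-seat)@S).reshape(-1,3)
r=np.hypot(Q[:,0]-.095,Q[:,1]+.001)
for a,b in((.033,.045),(.045,.055),(.055,.065),(.065,.1)):
    m=(r>a)&(r<b)&(Q[:,2]<.25); q=Q[m]; i=np.argsort(q[:,2])[-4:]; print(a,b,np.round(q[i],3))
go(seat+S@[.095,-.001,.205],RT)
```

```text
0.033 0.045 [[ 0.056 -0.008  0.117]
 [ 0.062 -0.01   0.117]
 [ 0.054  0.     0.117]
 [ 0.051 -0.     0.118]]
0.045 0.055 [[ 0.044  0.002  0.117]
 [ 0.05  -0.006  0.117]
 [ 0.043 -0.005  0.117]
 [ 0.042  0.001  0.117]]
0.055 0.065 [[ 0.035  0.003  0.118]
 [ 0.03  -0.001  0.118]
 [ 0.037 -0.003  0.118]
 [ 0.031 -0.004  0.118]]
0.065 0.1 [[ 0.001 -0.     0.123]
 [-0.002 -0.001  0.123]
 [-0.001 -0.004  0.123]
 [-0.002  0.002  0.124]]
turn [-0.    -0.001  0.   ] shift cm [12.4   0.11 -0.32] t 15.2 q [ 0.3  -0.34  1.69 -0.24  1.43  2.15] F [ 0.6 -0.1 -0.4]
```

move_arm(deltas=[0,0,-0.1,2,0,-0.5,-1,0,0,-0.25,5,0,-0.5,-1,0,0,-0.4,8,0,-0.5,-1,0,0,-0.55,10.5,0.1,-0.5,-1,0,0,-0.7,12,0.1,-0.5,-1,0,0,-0.85,12.4,0.1,-0.5,-1,0,0,-1,12.4,0.1,-0.5,-1,0,0,-1.1,12.4,0.1,-0.5,-1])

```text
time: 16.0
tool_pos: [0.5742, 0.0856, 0.3264]
ee_rot: [2.746, -0.191, 0.857]
wrist_force: [-0.7, 0.8, -0.5]
width: 0.094
finger_force: 0.0
```

move_arm(deltas=[0,0,-0.15,0,0,0,-1,0,0,-0.3,0,0,0,-1,0,0,-0.45,0,0,0,-1,0,0,-0.6,0,0,0,-1,0,0,-0.75,0,0,0,-1,0,0,-0.9,0,0,0,-1,0,0,-1.05,0,0,0,-1,0,0,-1.2,0,0,0,-1])

```text
time: 16.8
tool_pos: [0.574, 0.0857, 0.3265]
ee_rot: [2.808, 0.288, 1.971]
wrist_force: [0.8, -0.1, -0.1]
width: 0.0942
finger_force: 0.0
```

move_arm(deltas=[0,0,-0.15,0,0,0,-1,0,0,-0.3,0,0,0,-1,0,0,-0.45,0,0,0,-1,0,0,-0.6,0,0,0,-1,0,0,-0.75,0,0,0,-1,0,0,-0.8,0,0,0,-1,0,0,-0.8,0,0,0,-1,0,0,-0.8,0,0,0,-1])

```text
time: 17.6
tool_pos: [0.5739, 0.0857, 0.3265]
ee_rot: [3.122, 0.437, 2.808]
wrist_force: [-0.4, -0.4, 1.2]
width: 0.094
finger_force: 0.0
```

```bash
cat >> h.py <<'E'
seat=np.array([.5754,.0863,.0991])
def nut(z):
    o=robot.get_obs(); M=R.from_euler('xyz',o['ee_rot']).as_matrix()
    x=SX; L=S.T@M; a=np.arctan2(L[1,0],L[0,0]); print('tool angle in seat',a)
    c,s_=np.cos(a),np.sin(a); T=S@np.array([[c,s_,0],[s_,-c,0],[0,0,-1]])
    print('pos seat',np.round((o['tool_pos']-seat)@S,4),'Fseat',np.round(o['wrist_force']@S,1),'Tq',np.round(o['wrist_torque']@S,2),'w',o['width'])
    go(seat+S@[.0952,-.0012,z],T)
E
python3 -c "
from h import *
nut(.132)"
```

```text
tool angle in seat 3.0988558763339777
pos seat [ 0.095  -0.001   0.2066] Fseat [ 0.2 -0.5  1.2] Tq [ 0.11  0.09 -0.07] w 0.0940477557176122
turn [-0.     0.001 -0.   ] shift cm [-0.02 -0.02  7.46] t 17.6 q [ 0.16 -0.14  1.42 -0.19  1.46 -1.1 ] F [-0.4 -0.4  1.2]
```

move_arm(deltas=[0,0,0,0,0,2,-1,0,0,0,0,0,4,-1,0,0,0,0,0,6,-1,0,0,0,0,0,7.4,-1,0,0,0,0,0,7.4,-1,0,0,0,0,0,7.4,-0.3,0,0,0,0,0,7.4,0,0,0,0,0,0,7.4,0.3])

```text
time: 18.4
tool_pos: [0.6043, 0.0771, 0.2612]
ee_rot: [3.121, 0.439, 2.809]
wrist_force: [0.4, 0.2, 0.8]
width: 0.0734
finger_force: 0.0
```

move_arm(deltas=[0,0,0,0,0,0,1,0,0,0,0,0,0,1,0,0,0,0,0,0,1,0,0,0,0,0,0,1])

```text
time: 18.8
tool_pos: [0.6041, 0.0771, 0.2602]
ee_rot: [3.121, 0.438, 2.809]
wrist_force: [-0.6, 1.9, 1.9]
width: 0.0576
finger_force: 30.0
```

```bash
python3 -c "
from h import *
nut(.132)"
```

```text
tool angle in seat 3.0999328814482037
pos seat [ 0.0954 -0.0007  0.1333] Fseat [-0.3  1.7  2.2] Tq [ 0.21  0.14 -0.08] w 0.05762301048706955
turn [0.001 0.002 0.   ] shift cm [ 0.02 -0.05  0.12] t 18.8 q [ 0.13 -0.08  1.5  -0.18  1.32 -1.1 ] F [-0.6  1.9  1.9]
```

move_arm(deltas=[0,0,0.1,0,0,0.02,1,0,0,0.2,0,0,0.04,1,0,0,0.3,0,0,0.06,1,0,0,0.4,0,0,0.08,1,0,0,0.5,0,0,0.1,1,0,0,0.6,0,0,0.12,1,0,0,0.7,0,0,0.13,1,0,0,0.8,0,0,0.15,1])

```text
time: 19.6
tool_pos: [0.6043, 0.0764, 0.2587]
ee_rot: [2.806, 0.285, 1.961]
wrist_force: [-2.5, -0.1, 2.9]
width: 0.0577
finger_force: 30.0
```

```bash
python3 -c "
from h import *
nut(.132)"
```

```text
tool angle in seat 2.2962952453142655
pos seat [ 0.0951 -0.0014  0.1317] Fseat [-0.9 -0.8  3.6] Tq [-0.13  0.25  0.13] w 0.057676569796729006
turn [0.    0.001 0.   ] shift cm [ 0.01  0.02 -0.03] t 19.6 q [ 0.13 -0.08  1.5  -0.18  1.32 -0.3 ] F [-2.5 -0.1  2.9]
```

move_arm(deltas=[0,0,0.1,0,0,0.02,1,0,0,0.2,0,0,0.04,1,0,0,0.3,0,0,0.06,1,0,0,0.4,0,0,0.08,1,0,0,0.5,0,0,0.1,1,0,0,0.6,0,0,0.12,1,0,0,0.7,0,0,0.13,1,0,0,0.8,0,0,0.15,1])

```text
time: 20.4
tool_pos: [0.6042, 0.0761, 0.2569]
ee_rot: [2.707, -0.03, 1.216]
wrist_force: [-5.2, 0.9, 2.4]
width: 0.0577
finger_force: 30.0
```

move_arm(deltas=[0,0,0.1,0,0,0.02,1,0,0,0.2,0,0,0.04,1,0,0,0.3,0,0,0.06,1,0,0,0.4,0,0,0.08,1,0,0,0.5,0,0,0.1,1,0,0,0.6,0,0,0.12,1,0,0,0.7,0,0,0.13,1,0,0,0.8,0,0,0.15,1])

```text
time: 21.2
tool_pos: [0.6042, 0.0765, 0.2553]
ee_rot: [2.852, -0.328, 0.458]
wrist_force: [-5.7, 0.9, 3.5]
width: 0.0577
finger_force: 30.0
```

move_arm(deltas=[0,0,0.1,0,0,0.02,1,0,0,0.2,0,0,0.04,1,0,0,0.3,0,0,0.06,1,0,0,0.4,0,0,0.08,1,0,0,0.5,0,0,0.1,1,0,0,0.6,0,0,0.12,1,0,0,0.7,0,0,0.13,1,0,0,0.8,0,0,0.15,1])

```text
time: 22.0
tool_pos: [0.6049, 0.0771, 0.2537]
ee_rot: [-3.093, -0.431, -0.4]
wrist_force: [-5.6, 2.2, 3.0]
width: 0.0576
finger_force: 30.0
```

```bash
python3 -c "
from h import *
nut(.132)"
```

```text
tool angle in seat -0.10335407405132578
pos seat [ 0.0933 -0.0005  0.1271] Fseat [-4.1  0.5  5.3] Tq [0.18 1.02 0.11] w 0.05763167689234341
turn [-0.     0.003 -0.   ] shift cm [ 0.19  0.05 -0.49] t 22.0 q [ 0.13 -0.08  1.5  -0.18  1.32  2.1 ] F [-5.6  2.2  3. ]
```

move_arm(deltas=[0,0,0,0,0,0,0,0,0,0,0,0,0,-0.5,0,0,0,0,0,0,-1,0,0,-0.12,0,0,0,-1,0,0,-0.26,0,0,0,-1,0,0,-0.4,0,0,0,-1,0,0,-0.54,0,0,0,-1,0,0,-0.68,0,0,0,-1])

```text
time: 22.8
tool_pos: [0.6066, 0.0758, 0.2537]
ee_rot: [2.888, -0.36, 0.346]
wrist_force: [-0.7, -0.0, -0.1]
width: 0.094
finger_force: 0.0
```

move_arm(deltas=[0,0,-0.14,0,0,0,-1,0,0,-0.28,0,0,0,-1,0,0,-0.42,0,0,0,-1,0,0,-0.56,0,0,0,-1,0,0,-0.7,0,0,0,-1,0,0,-0.84,0,0,0,-1,0,0,-0.98,0,0,0,-1,0,0,-1.1,0,0,0,-1])

```text
time: 23.6
tool_pos: [0.6066, 0.0758, 0.2537]
ee_rot: [2.707, 0.049, 1.388]
wrist_force: [-0.2, 0.3, 0.5]
width: 0.0941
finger_force: 0.0
```

move_arm(deltas=[0,0,-0.14,0,0,0,-1,0,0,-0.28,0,0,0,-1,0,0,-0.42,0,0,0,-1,0,0,-0.56,0,0,0,-1,0,0,-0.62,0,0,0,-1,0,0,-0.62,0,0,0,-1,0,0,-0.62,0,0,0,-1])

```text
time: 24.3
tool_pos: [0.6065, 0.0759, 0.2538]
ee_rot: [2.806, 0.286, 1.964]
wrist_force: [0.7, 0.3, -0.3]
width: 0.0941
finger_force: 0.0
```

```bash
python3 -c "
from h import *
nut(.1262)"
```

```text
tool angle in seat 2.29862721130787
pos seat [ 0.0951 -0.0012  0.1264] Fseat [ 0.4  0.5 -0.6] Tq [-0.01  0.11 -0.  ] w 0.09406922990422757
turn [0.    0.001 0.   ] shift cm [-0.01  0.01  0.02] t 24.3 q [ 0.13 -0.07  1.5  -0.18  1.31 -0.3 ] F [ 0.7  0.3 -0.3]
```

move_arm(deltas=[0,0,0,0,0,0,0,0,0,0,0,0,0,0.3,0,0,0,0,0,0,1,0,0,0,0,0,0,1,0,0,0,0,0,0,1,0,0,0,0,0,0,1])

```text
time: 24.9
tool_pos: [0.6062, 0.0761, 0.254]
ee_rot: [2.807, 0.286, 1.965]
wrist_force: [-1.1, -0.7, -0.1]
width: 0.0575
finger_force: 30.0
```

move_arm(deltas=[0,0,0.1,0,0,0.02,1,0,0,0.2,0,0,0.04,1,0,0,0.3,0,0,0.06,1,0,0,0.4,0,0,0.08,1,0,0,0.5,0,0,0.1,1,0,0,0.6,0,0,0.12,1,0,0,0.7,0,0,0.13,1,0,0,0.8,0,0,0.15,1])

```text
time: 25.7
tool_pos: [0.6063, 0.0758, 0.2524]
ee_rot: [2.707, -0.03, 1.217]
wrist_force: [-3.0, -0.5, 0.5]
width: 0.0572
finger_force: 30.0
```

```bash
python3 -c "
from h import *
nut(.1262)"
```

```text
tool angle in seat 1.4965467919318596
pos seat [ 0.0943 -0.0013  0.1251] Fseat [-2.3 -1.3  1.6] Tq [-0.24  0.36  0.16] w 0.05717259330914814
turn [-0.001  0.001 -0.   ] shift cm [ 0.02  0.08 -0.11] t 25.7 q [ 0.13 -0.07  1.5  -0.18  1.31  0.5 ] F [-3.  -0.5  0.5]
```

move_arm(deltas=[0,0,0.1,0,0,0.02,1,0,0,0.2,0,0,0.04,1,0,0,0.3,0,0,0.06,1,0,0,0.4,0,0,0.08,1,0,0,0.5,0,0,0.1,1,0,0,0.6,0,0,0.12,1,0,0,0.7,0,0,0.13,1,0,0,0.8,0,0,0.15,1])

```text
time: 26.5
tool_pos: [0.6066, 0.076, 0.2508]
ee_rot: [2.852, -0.328, 0.459]
wrist_force: [-3.8, 0.4, 0.2]
width: 0.0576
finger_force: 30.0
```

```bash
python3 -c "
from h import *
nut(.1262)"
```

```text
tool angle in seat 0.6966708686377671
pos seat [ 0.0939 -0.0011  0.1236] Fseat [-3.4 -0.7  1.8] Tq [-0.12  0.64  0.17] w 0.05764708527902732
turn [-0.001  0.002 -0.   ] shift cm [ 0.1   0.09 -0.26] t 26.5 q [ 0.13 -0.07  1.51 -0.18  1.31  1.3 ] F [-3.8  0.4  0.2]
```

move_arm(deltas=[0,0,0.1,0,0,0.02,1,0,0,0.2,0,0,0.04,1,0,0,0.3,0,0,0.06,1,0,0,0.4,0,0,0.08,1,0,0,0.4,0,0,0.08,0.6,0,0,0.4,0,0,0.08,-0.2,0,0,0.4,0,0,0.08,-1,0,0,0.4,0,0,0.08,-1])

```text
time: 27.3
tool_pos: [0.6085, 0.0756, 0.2509]
ee_rot: [3.003, -0.417, 0.044]
wrist_force: [0.7, 0.4, 0.1]
width: 0.0699
finger_force: 0.0
```

move_arm(deltas=[0,0,0,0,0,-2,-1,0,0,0,0,0,-5,-1,0,0,0,0,0,-9,-1,0,0,0,-3,2,-11,-1,0,0,0,-7,5,-12,-1,0,0,0,-11,8,-12,-1,0,0,0,-14,10,-12,-1,0,0,0,-16,12,-12,-1])

```text
time: 28.1
tool_pos: [0.41, -0.036, 0.3097]
ee_rot: [3.003, -0.418, 0.045]
wrist_force: [0.2, -0.6, 0.1]
width: 0.0942
finger_force: 0.0
```

Run:
```python
from h import *
D=[]
for i in range(16):
    t=robot.snapshot('top'); D.append(t['depth'])
t['depth']=np.median(D,0).astype(np.float32)
Q=((cloud(t)-seat)@S)
r=np.hypot(Q[...,0]-.095,Q[...,1]+.001); z=Q[...,2]
a=load('top_avg'); Qa=(cloud(a)-seat)@S; ra=np.hypot(Qa[...,0]-.095,Qa[...,1]+.001); za=Qa[...,2]
for n,rr,zz in(('before',ra,za),('now',r,z)):
    st=zz[(rr<.0045)&(zz>.1)&(zz<.2)]; nt=zz[(rr>.012)&(rr<.025)&(zz>.13)&(zz<.17)]
    print(n,'stud',np.median(st),len(st),'nut',np.median(nt),len(nt),'nut mean',nt.mean())
for n,q in(('before',Qa),('now',Q)):
    m=(q[...,0]>.025)&(q[...,0]<.055)&(abs(q[...,1])<.009)&(q[...,2]>.08); print(n,'arm top',np.median(q[m][:,2]),m.sum())
h=cv2.cvtColor(t['image'],cv2.COLOR_RGB2HSV); m=(abs(h[...,0].astype(int)-22)<7)&(h[...,1]>110)&(np.hypot(Q[...,0],Q[...,1])<.04)&(abs(z-.078)<.01); print('lid z',np.median(z[m]),m.sum(),Q[m].min(0),Q[m].max(0))
s=snap('side')
b=cv2.resize(s['image'][120:190,235:305,::-1],(600,600),interpolation=cv2.INTER_CUBIC)
cv2.imwrite('pics/side5.png',b); go(seat)
```

```text
before stud 0.1702529408764298 8 nut 0.15946571723124206 202 nut mean 0.15951210178113448
now stud 0.17041040351157966 8 nut 0.1496786502544133 183 nut mean 0.14968521005687582
before arm top 0.1168140381683403 62
now arm top 0.10684836230238051 62
lid z 0.07706617012247816 84 [-0.02006044 -0.02717835  0.07115965] [0.02684674 0.02773093 0.07913517]
turn [ 0. -0.  0.] shift cm [  6.94 -14.89  24.27] t 28.95 q [-0.19 -0.56  1.75 -0.04  1.52  1.36] F [-0.7  0.8  0.5]
```

View pics/side5.png

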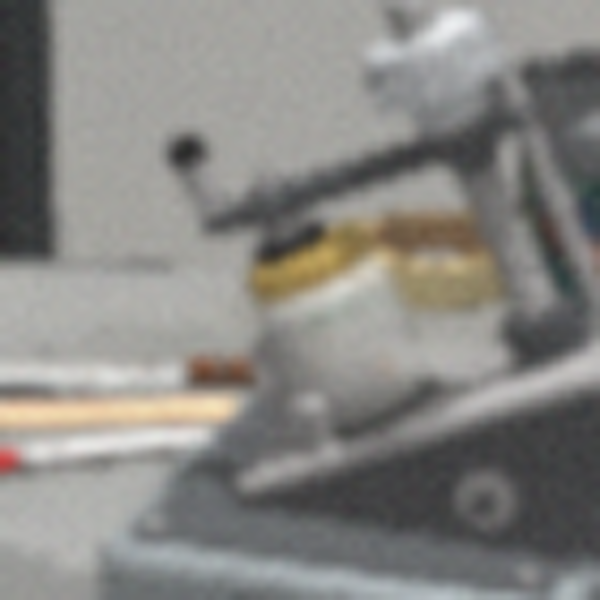

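move_arm(deltas=[0,0,0,3,-2,0,-1,0,0,0,7,-5,0,-1,0,0,0,11,-8,0,-1,0,0,0,14,-10.5,0,-1,0,0,0,16,-12,0,-1,0,0,0,16,-12,0,-1,0,0,0,16,-12,0,-1,0,0,0,16,-12,0,-1])

```text
time: 29.75
tool_pos: [0.5585, 0.0892, 0.3592]
ee_rot: [3.004, -0.416, 0.042]
wrist_force: [0.3, -0.3, -0.2]
width: 0.0939
finger_force: 0.0
```

```bash
python3 -c "
from h import *
nut(.1230)"
```

```text
tool angle in seat 0.29934389797772354
pos seat [ 0.0945 -0.002   0.2429] Fseat [ 0.3 -0.2 -0.3] Tq [ 0.04  0.23 -0.03] w 0.09393957147516131
turn [ 0.001 -0.    -0.   ] shift cm [ 0.09 -0.06 11.99] t 29.75 q [ 0.18 -0.16  1.37 -0.19  1.53  1.7 ] F [ 0.3 -0.3 -0.2]
```

move_arm(deltas=[0,0,0,0.1,-0.1,3,-1,0,0,0,0.1,-0.1,6,-1,0,0,0,0.1,-0.1,9,-1,0,0,0,0.1,-0.1,11,-1,0,0,0,0.1,-0.1,12,-1,0,0,0,0.1,-0.1,12,-1,0,0,0,0.1,-0.1,12,0,0,0,0,0.1,-0.1,12,0.3])

```text
time: 30.55
tool_pos: [0.6092, 0.0768, 0.2533]
ee_rot: [3.005, -0.42, 0.043]
wrist_force: [0.3, -0.7, 0.5]
width: 0.0815
finger_force: 0.0
```

move_arm(deltas=[0,0,0,0,0,0,1,0,0,0,0,0,0,1,0,0,0,0,0,0,1,0,0,0.1,0,0,0.02,1,0,0,0.2,0,0,0.04,1,0,0,0.3,0,0,0.06,1,0,0,0.42,0,0,0.08,1,0,0,0.42,0,0,0.08,1])

```text
time: 31.35
tool_pos: [0.6092, 0.0756, 0.2509]
ee_rot: [-3.087, -0.435, -0.419]
wrist_force: [-1.7, -3.3, 2.6]
width: 0.0576
finger_force: 30.0
```

```bash
python3 -c "
from h import *
nut(.1230)"
```

```text
tool angle in seat -0.12021182051600562
pos seat [ 0.0963 -0.0007  0.1227] Fseat [ 0.5 -3.7  2.6] Tq [-0.49  0.2  -0.14] w 0.057646438369824624
turn [ 0.002 -0.002 -0.   ] shift cm [-0.1   0.06 -0.03] t 31.35 q [ 0.13 -0.07  1.5  -0.18  1.31  2.12] F [-1.7 -3.3  2.6]
```

move_arm(deltas=[0,0,0,0,0,0,0.6,0,0,0,0,0,0,0,0,0,0,0,0,0,-1,0,0,0,0,0,0,-1,0,0,0,0,0,-2,-1,0,0,0,0,0,-5,-1,0,0,0,0,0,-9,-1,0,0,0,0,0,-11,-1])

```text
time: 32.15
tool_pos: [0.5645, 0.091, 0.3535]
ee_rot: [-3.082, -0.437, -0.418]
wrist_force: [0.7, 0.5, 0.8]
width: 0.0937
finger_force: 0.0
```

move_arm(deltas=[0,0,0,-3,2,0,-1,0,0,0,-7,5,0,-1,0,0,0,-11,8,0,-1,0,0,0,-14,10,0,-1,0,0,0,-16,12,0,-1,0,0,0,-16,12,0,-1])

```text
time: 32.75
tool_pos: [0.3836, 0.0382, 0.2752]
ee_rot: [-3.085, -0.433, -0.418]
wrist_force: [0.3, 0.5, 1.1]
width: 0.0938
finger_force: 0.0
```

Run:
```python
from h import *
D=[]
for i in range(16):
    t=robot.snapshot('top'); D.append(t['depth'])
t['depth']=np.median(D,0).astype(np.float32)
Q=((cloud(t)-seat)@S); r=np.hypot(Q[...,0]-.095,Q[...,1]+.001); z=Q[...,2]
st=z[(r<.0045)&(z>.1)&(z<.2)]; nt=z[(r>.012)&(r<.025)&(z>.13)&(z<.17)]
print('stud',np.median(st),'nut',np.median(nt),len(nt))
m=(Q[...,0]>.025)&(Q[...,0]<.055)&(abs(Q[...,1])<.009)&(z>.08); print('arm top',np.median(z[m]),m.sum())
h=cv2.cvtColor(t['image'],cv2.COLOR_RGB2HSV); m=(abs(h[...,0].astype(int)-22)<7)&(h[...,1]>110)&(np.hypot(Q[...,0],Q[...,1])<.04)&(abs(z-.078)<.01); print('lid z',np.median(z[m]),m.sum(),Q[m].min(0),Q[m].max(0))
s=snap('side'); a=cv2.resize(s['image'][100:300,180:340,::-1],(480,600),interpolation=cv2.INTER_CUBIC); cv2.imwrite('pics/side6.png',a); go(seat)
```

```text
stud 0.16999795036023346 nut 0.14886938956534498 187
arm top 0.10619224572590041 61
lid z 0.0770823563617711 82 [-0.02049118 -0.02755613  0.06957459] [0.02700042 0.02796737 0.07892998]
turn [ 0. -0. -0.] shift cm [  6.49 -10.83  23.2 ] t 33.6 q [ 0.1  -0.6   1.83 -0.16  1.5   2.05] F [-0.  -0.1 -0. ]
```

View pics/side6.png

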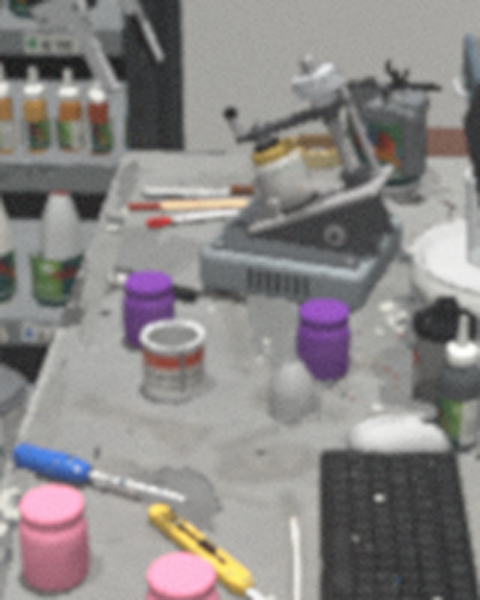

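Run:
```python
from h import *
for n in('avg','now'):
    t=load('top_avg') if n=='avg' else snap('top')
    Q=(cloud(t)-seat)@S; zt=.1168 if n=='avg' else .1062
    for x0 in(.055,.035,.015):
        m=(abs(Q[...,0]-x0)<.008)&(abs(Q[...,1])<.03)&(abs(Q[...,2]-zt)<.005); y=Q[m][:,1]; print(n,x0,y.min(),y.max(),y.mean(),len(y))
    m=(abs(Q[...,0]+.029)<.02)&(abs(Q[...,1])<.03)&(Q[...,2]>zt+.028)&(Q[...,2]<zt+.045); print('post',Q[m].mean(0),m.sum())
```

```text
avg 0.055 -0.012368127684031373 0.011792095532975088 -0.003377029001823283 33
avg 0.035 -0.012538629601349768 0.013086134275179902 -0.0004263828388141104 50
avg 0.015 -0.013127636883561543 0.012561846045604216 -0.00137982268243236 48
post [-0.02803047 -0.00297139  0.15113712] 34
now 0.055 -0.013125556299563471 0.011598928258353933 -0.003549316646589237 33
now 0.035 -0.013342830712745477 0.013217035995633755 -0.0007438497733734064 47
now 0.015 -0.015270273425146377 0.012903695245482204 -0.0009034549708109031 52
post [-0.0288524  -0.00203351  0.14042608] 32
```

The clamp arm hasn't moved from its stop, so I'm handing in.

```bash
python3 -c "
from bench import robot
print(robot.close_job())"
```

```text
the job is handed in; nothing more can be done
None
```

I handed the job in at about 34 s: the jar is upright in the leaning seat, the clamp arm is at its stop, and the nut is an estimated third of a turn past touch (worked out from its measured drop, not felt), with the cup and tin left where they stood.

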